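# Ply up a rubber test piece and hold its carrier home in the tester's fences

### The arm

A 7-joint arm with a two-finger parallel gripper is mounted at the origin on the work surface. World frame = base frame: x ahead of the robot, y to its left, z up, the work surface at z = 0. Lengths are in m, angles in rad, forces in N, time in s.
With the tool pointing down it reaches from about 0.4 to 0.925 m from the base axis. Payload 5.6 kg.
Tool frame: the origin (TCP) lies midway between the tips of the shut fingers; the grasp point (between the pads) lies 19 mm behind it; z points along the fingers, y is the line along which they close (so a half turn about z gives the same grasp; the last joint's range is limited). The gripper opens to 85 mm and grips with 20 to 120 N. Pads are 22 mm wide; open, the fingers measure 114 mm over their backs; the gripper's body (76 mm by 85 mm) begins 54 mm behind the grasp point. The pads swing forward as they close: fully open they stand 13 mm farther back than shut.
Start: joints at [1.296, 0.468, -0.012, 1.603, 0.006, 1.071, -0.056], TCP at [0.149, -0.633, 0.231] pointing down, gripper open.
Joint ranges: [-2.53, 2.53], [-0.31, 2.02], [-1.57, 1.55], [0.28, 2.44], [-1.29, 4.43], [0.15, 1.84], [-2.92, 2.92]. Speed limits (rad/s): [2.57, 2.57, 3.14, 3.14, 3.14, 3.14, 3.14].

### API

Orientations are given as a unit quaternion [w, x, y, z].
In Python, from station import arm gives the robot as it stands.
- The arm moves only by the tool send_rows, never from a script. Its arguments are lists of equal length, an entry for each row: "dr": the turn, a rotation vector about the tool's x, y, z in degrees, a list of three; "dp": the shift along the tool's x, y, z in cm, a list of three; "fingers": the closure, from -1 (fully open) to 1 (shut), so that 0 is half open. In form: {"dr": [[ax, ay, az], ...], "dp": [[dx, dy, dz], ...], "fingers": [fingers, ...]}. A call has 1 to 12 rows; each row is the pose to reach, as a shift and turn from the pose commanded when the call began, along the tool's axes at that moment; what a row does not reach only later rows make up. A row lasts 1/12 s, in which the tool goes at most 41.7 mm and 7.16 degrees, less where a joint would pass 70% of its speed; a pose out of reach is approached as far as the arm can. A call with a gripper value outside its range is refused whole. The fingers move at their own pace and stop on an object; "squeeze" is the grip in N (left out, the last holds). Time passes only in rows, so rows that repeat a pose let the fingers close. It gives the time, the measured TCP pose, the force, the opening and the grip force at its end, in the units of the state.
- arm.state(): the state, without advancing time (a new reading comes with each control period).
- arm.camera(name): name is "scene" or "side" or "wrist"; returns a dict with "frame" (480x640x3 uint8, red, green, blue), "intrinsics" (3x3 intrinsics, pixels), "R" (3x3) and "t" (3): a world point X has camera coordinates R X + t. Camera axes: x right, y down, z forward; pixel columns grow to the right and rows downward; lengths in m; the calibration is good to about 2 mm. The wrist camera is an equidistant fisheye: a pixel r from the principal point sees the ray r / f radians off the axis. A picture is of the moment at which its call begins. There is no depth.
- arm.close_job(): hands the job in; it is judged then, once.
The state is a dict: "time_s": time; "joints": joint angles; "dq": joint speeds; "joint_efforts": joint torques, N m; "ee_pos": TCP position; "ee_rot": TCP orientation; "contact_force": force on the tool from outside, world axes, zero at the start; "wrist_torque": the same for the moment, N m; "gripper_width": finger opening in m; "finger_force": force on a finger pad.
Only numpy, scipy, OpenCV 4.12 (cv2) and the standard library are available. Lean on these libraries where they do the work, as an engineer would, in place of code of your own. Each camera call takes 0.05 s, during which the arm holds its last target. There are 200 camera calls.

### The job

Build up the hardness test piece: lay the two plain rubber discs one on the other, centred on the scribed ring of the specimen carrier, and let go of them. Then, without upsetting the stack, bring the carrier into the corner of the tester's bed so that its two edges bear flush on both fences at once, and keep it pressed there: finish while still holding the carrier against both fences. Leave the other things on the bench where they are.

Things in the scene. Friction and masses are not known exactly. Their poses are not given: they have to be found in the camera images.
- disc_a: Plain round disc of solid black rubber, 44 mm diameter, 6 mm thick, 13 g, lying flat on the bench (no hole: that is what tells it from the ring). Origin at the centre of its underside, z up.
- disc_b: The second disc, the same as disc_a in every way; either may go underneath.
- carrier: Specimen carrier, loose on the tester's bed: aluminium plate 120 x 120 x 8 mm, 0.27 to 0.43 kg, slides easily (metal on metal, friction about 0.2), a black knob near its (-x, -y) corner. Origin at the underside's centre, z up, x and y along its edges. Starts over 20 mm clear of the fences, up to 17 degrees askew; home when its +x edge is on fence_rear, its +y edge on fence_left and its axes parallel to the tester's.
- carrier_ring (a point): Centre of the scribed ring (46 mm diameter) in the middle of the carrier's upper face, 8 mm above the carrier's underside: the discs are centred here.
- carrier_knob (a point): On the axis of the carrier's knob, 22 mm above the plate's upper face. The knob is a fixed upright cylinder 22 mm in diameter, 34 mm tall above the plate; its axis stands 46 mm from the carrier's centre along both -x and -y of the carrier.
- tester: Rubber hardness tester, fixed: flat steel bed 256 x 256 mm, upper face 40 mm above the bench, carrying two fences; off the bed, beyond the left fence, a column 340 mm tall (axis at x +50, y +178 mm) with the measuring head swung away. Origin under the bed's centre at bench level; +x points to the rear fence (away from the robot), +y to the left fence.
- corner (a point): Point on the bed's upper face where the inner faces of the two fences would meet: x +95, y +95 mm from the tester's origin, 40 mm up. The carrier when home has its centre 60 mm from here towards -x and 60 mm towards -y of the tester.
- fence_rear: Rear fence: steel bar 14 mm thick, 18 mm tall, 150 mm long along the tester's y, screwed to the bed. Origin at the centre of its underside on the bed; its inner face looks to the tester's -x, 7 mm from its origin.
- fence_left: Left fence: the same bar lying along the tester's x. Origin at the centre of its underside on the bed; its inner face looks to the tester's -y, 7 mm from its origin.
- button_piece: Bystander: small black rubber button, 29 mm diameter, 12.5 mm tall, among the discs. Origin at the centre of its underside.
- offcut_ring: Bystander: flat black rubber ring, 64 mm outside, 44 mm hole, 6 mm thick, among the discs. Origin at the centre of its underside.
- beaker: Bystander: clear plastic beaker, 72 mm across the rim, 90 mm tall. Origin at the centre of its underside.
- paper_cup: Bystander: brown paper cup, 78 mm across the rim, 90 mm tall. Origin at the centre of its underside.
- jar: Bystander: white jar with a blue lid, 70 mm diameter, 85 mm tall. Origin at the centre of its underside.
- spatula: Bystander: thin steel lab spatula 172 mm long, 14 mm wide at most, lying on the bench, its length along its x. Origin at the middle of its underside.
Not all that is in view belongs to the job. What is shaped like the disc_b but orange is not meant.

How it is judged:
By the outcome, as a careful person would: the job done as asked, in the order asked, and still so for the second after the job is handed in, while the arm keeps its last pose, push and grip.
It also fails if it takes over 70 s, if anything falls off the work surface, if the arm or the gripper's body presses on something with over 40 N, if the wrist force passes 120 N, or if a joint passes its speed limit or range.

## Working session

There is one attempt and no reset: what is moved stays moved. The work goes in short steps, Python scripts to look and compute and a tool call to move; the robot and the scene stay as the last step left them, time stands still between calls to the robot, and variables do not carry over. Pictures are saved under pics/ and viewed, at most 10 in all, crops included, and the job is handed in when it is done.

Besides the shell and the picture viewer there is one more tool, called in YAML: its name, and indented under it one key for each argument. send_rows: Moves the arm, as the interface text tells. Its arguments: {"type":"object","properties":{"dr":{"type":"array"},"dp":{"type":"array"},"fingers":{"type":"array"},"squeeze":{"type":"number"}},"required":["dr","dp","fingers"]}

```bash
mkdir -p pics; ls; cat > h.py <<'E'
import numpy as np, cv2
from station import arm
from scipy.spatial.transform import Rotation as Ro
def save(n,fn,crop=None,s=1):
    c=arm.camera(n); f=c["frame"][:,:,::-1].copy()
    np.savez(f"pics/{fn}.npz",K=c["intrinsics"],R=c["R"],t=c["t"],f=f)
    if crop: x,y,w,h=crop; f=f[y:y+h,x:x+w]
    if s!=1: f=cv2.resize(f,None,fx=s,fy=s,interpolation=cv2.INTER_CUBIC)
    cv2.imwrite(f"pics/{fn}.png",f)
def ray(d,u,v,fish):
    K=d["K"]; x=(u-K[0,2])/K[0,0]; y=(v-K[1,2])/K[1,1]
    if fish:
        r=np.hypot(x,y); q=np.array([x/r*np.sin(r),y/r*np.sin(r),np.cos(r)]) if r>1e-9 else np.array([0,0,1.])
    else: q=np.array([x,y,1.])
    return -d["R"].T@d["t"], d["R"].T@q
def pix(fn,u,v,z,fish=False):
    d=np.load(f"pics/{fn}.npz"); o,q=ray(d,u,v,fish)
    return o+q*(z-o[2])/q[2]
def proj(fn,P,fish=False):
    d=np.load(f"pics/{fn}.npz");K=d["K"]; c=d["R"]@np.array(P)+d["t"]
    if fish:
        r=np.hypot(c[0],c[1]); th=np.arctan2(r,c[2]); a=c[:2]/r*th
    else: a=c[:2]/c[2]
    return K[0,0]*a[0]+K[0,2],K[1,1]*a[1]+K[1,2]
E
python3 - <<'E'
from h import *
save("scene","s0"); save("wrist","w0"); save("side","d0")
s=arm.state(); print(s)
for n in("s0","w0","d0"):
    d=np.load(f"pics/{n}.npz"); print(n,d["K"][0],-d["R"].T@d["t"])
a=cv2.imread("pics/s0.png");b=cv2.imread("pics/d0.png")
E
```

```text
pics
{'time_s': 0.15, 'joints': array([ 1.29598906,  0.46819231, -0.01162925,  1.60340645,  0.00601074,
        1.07138988, -0.05630369]), 'dq': array([ 0.00082061, -0.00508438,  0.00141673, -0.00259866,  0.00075962,
       -0.0004731 , -0.00126761]), 'joint_efforts': array([ 1.04102004e-03, -5.32790422e+01,  2.17379193e-02, -2.51557553e+01,
        1.14339183e-02,  5.52759273e-03, -8.82410603e-06]), 'ee_pos': array([ 0.1491841 , -0.63221306,  0.23054818]), 'ee_rot': array([-6.68423043e-04,  9.93292776e-01,  1.15624386e-01, -1.28842701e-04]), 'contact_force': array([-0.18401375, -0.41233409, -0.19096366]), 'wrist_torque': array([ 0.00745676,  0.05265752, -0.03038108]), 'finger_force': 0.0, 'gripper_width': 0.08554222863083917}
s0 [462.24285334   0.         316.21054016] [1.00724663 0.4524503  0.95685032]
w0 [371.64829954   0.         317.69290154] [ 0.21296849 -0.61749571  0.37310626]
d0 [533.44001807   0.         316.05690286] [ 0.25744163 -0.79013306  0.67414944]
```

View pics/s0.png

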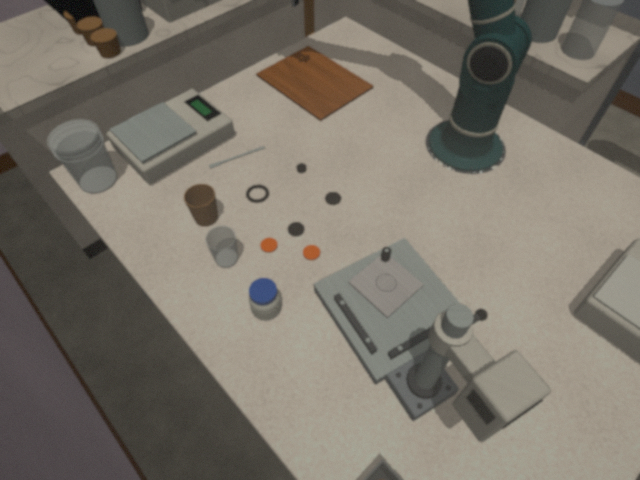

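View pics/d0.png

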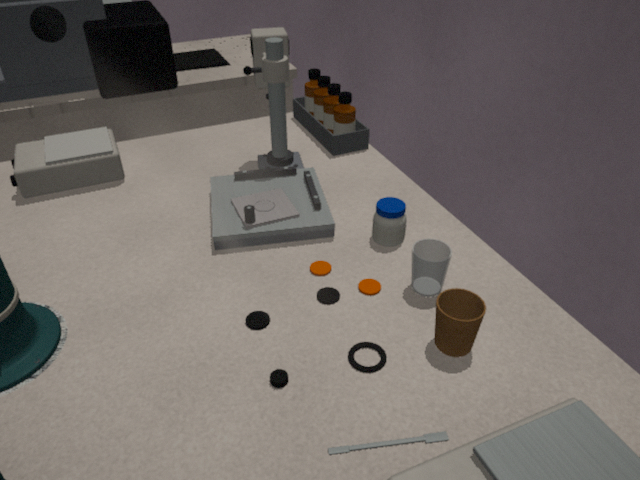

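The scene view shows black discs at (333,198) and (296,229), the button at (301,168), the ring at (258,193), the carrier around (387,283), the rear fence at (355,322) and the left fence at (430,335). The side view shows the discs at (258,320) and (328,296). I'll enlarge the tester next.

```bash
python3 - <<'E'
from h import *
f=cv2.imread("pics/s0.png")[225:390,300:490]; cv2.imwrite("pics/c1.png",cv2.resize(f,None,fx=3.6,fy=3.6,interpolation=cv2.INTER_CUBIC))
f=cv2.imread("pics/d0.png")[150:250,200:345]; cv2.imwrite("pics/c2.png",cv2.resize(f,None,fx=5,fy=5,interpolation=cv2.INTER_CUBIC))
for n,u,v in (("s0",333,198),("d0",258,320),("s0",296,229),("d0",328,296),("s0",301,168),("d0",279,376),("s0",312,253),("d0",320.5,268)): print(n,u,v,pix(n,u,v,.006).round(4))
# dark blob centroids
for n,pts in (("s0",((333,198),(296,229))),("d0",((258,320),(328,296)))):
    g=cv2.imread(f"pics/{n}.png",0)
    for u,v in pts:
        w=g[v-14:v+15,u-18:u+19]; m=(w<np.median(w)*0.6).astype(np.uint8); M=cv2.moments(m,True); a=M["m10"]/M["m00"]+u-18;b=M["m01"]/M["m00"]+v-14
        print(n,a,b,M["m00"],pix(n,a,b,.0045).round(4))
E
```

```text
s0 333 198 [ 0.4313 -0.1136  0.006 ]
d0 258 320 [ 0.4294 -0.1199  0.006 ]
s0 296 229 [ 0.5724 -0.1039  0.006 ]
d0 328 296 [ 0.569  -0.1123  0.006 ]
s0 301 168 [ 0.4201 -0.2554  0.006 ]
d0 279 376 [ 0.4203 -0.2527  0.006 ]
s0 312 253 [ 0.5923 -0.0216  0.006 ]
d0 320.5 268 [ 0.5897 -0.0305  0.006 ]
s0 332.7957746478873 198.04929577464787 142.0 [ 0.4309 -0.1147  0.0045]
s0 295.6646341463415 228.85365853658536 164.0 [ 0.572  -0.1057  0.0045]
d0 257.2165775401069 320.1550802139037 374.0 [ 0.4284 -0.1182  0.0045]
d0 327.70625 295.53125 320.0 [ 0.5698 -0.1093  0.0045]
```

View pics/c1.png

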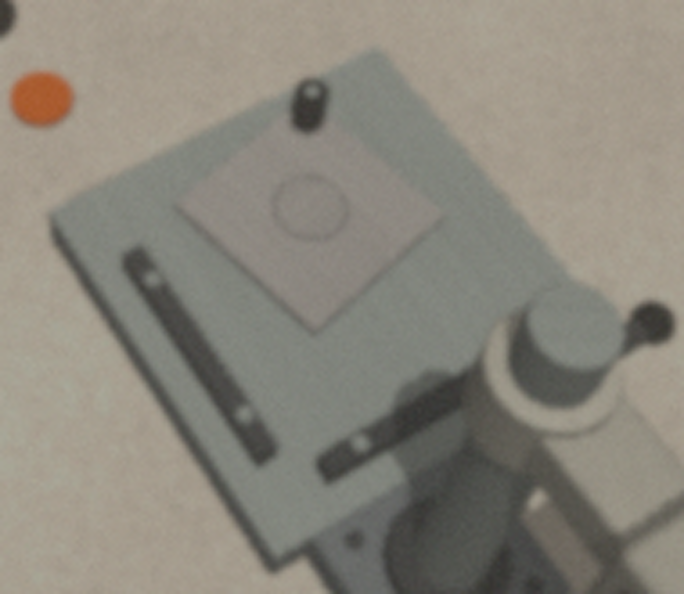

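View pics/c2.png

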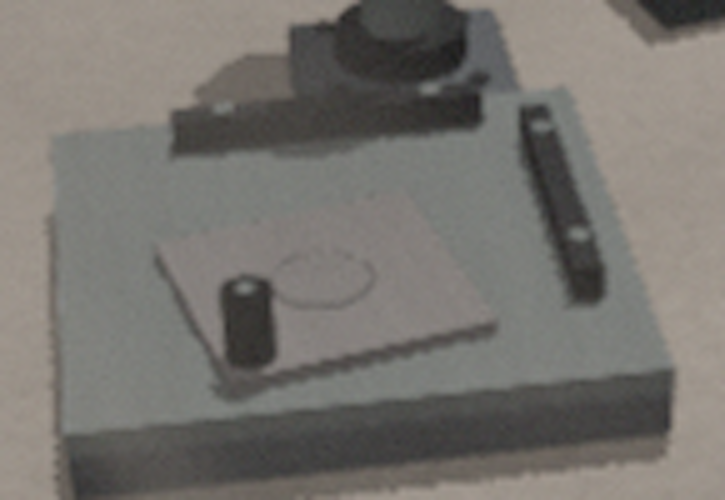

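c1: bed corners (377,50), (52,215), (275,555); carrier corners (177,206), (315,332), (443,215); ring (310,208). c2: bed corners (65,435), (675,370), (565,90), (52,135); ring (325,278). Now fit both poses.

```bash
python3 - <<'E'
from h import *
from scipy.optimize import least_squares
S=lambda u,v:(300+u/3.6,225+v/3.6); D=lambda u,v:(200+u/5,150+v/5)
def fit(obs,x0):
    def res(p):
        c,s=np.cos(p[2]),np.sin(p[2]);r=[]
        for n,uv,(x,y,z) in obs:
            q=proj(n,[p[0]+c*x-s*y,p[1]+s*x+c*y,z]); r+=[q[0]-uv[0],q[1]-uv[1]]
        return np.array(r)
    o=least_squares(res,x0); print(o.x.round(4),np.degrees(o.x[2]).round(2),o.fun.round(1))
b=.128
T=[("s0",S(377,50),(-b,b,.04)),("s0",S(52,215),(-b,-b,.04)),("s0",S(275,555),(b,-b,.04))]
T2=[("d0",D(65,435),(-b,-b+0,.04)),("d0",D(675,370),(b,-b,.04)),("d0",D(565,90),(b,b,.04)),("d0",D(52,135),(-b,b,.04))]
h=.06
C=[("s0",S(177,206),(h,-h,.048)),("s0",S(315,332),(h,h,.048)),("s0",S(443,215),(-h,h,.048)),("s0",S(310,208),(0,0,.048))]
C2=[("d0",D(155,240),(-h,h,.048)),("d0",D(400,192),(h,h,.048)),("d0",D(497,325),(h,-h,.048)),("d0",D(325,278),(0,0,.048))]
for o in(T,T2,T+T2): fit(o,[.55,.1,0])
for o in(C,C2,C+C2): fit(o,[.55,.1,0])
E
```

```text
[0.5654 0.2128 1.3411] 76.84 [ 0.5 -1.2 -0.9 -1.2  0.4  1.6]
[ 0.5648  0.2081 -0.226 ] -12.95 [-0.2  0.3  0.  -0.2  0.6 -0.6 -0.4  0.2]
[0.5801 0.2292 0.6   ] 34.38 [ 51.4  34.   32.2 -31.9 -52.6 -25.3  72.1   0.4  12.  -40.  -52.4 -10.
 -18.5  25.7]
[ 0.544   0.173  -0.0073] -0.42 [-0.9 -0.5  0.2  0.3  0.9 -0.3 -0.1  0.3]
[ 0.5429  0.17   -0.021 ] -1.2 [-0.3  0.6  1.1 -0.3  0.  -0.9 -0.7  0.6]
[ 0.5437  0.1724 -0.0127] -0.73 [-1.  -0.9 -0.2  0.   0.7 -0.4 -0.3  0.  -0.4  0.2  0.8 -0.9  0.1 -1.7
 -0.8 -0. ]
```

```bash
cat >> h.py <<'E'
def plan(x,y,z,yaw=None):
    s=arm.state(); w,a,b,c=s["ee_rot"]; R=Ro.from_quat([a,b,c,w])
    M=R.as_matrix(); cy=np.degrees(np.arctan2(M[1,1],M[0,1]))
    if yaw is None: yaw=cy
    t=np.radians(yaw); Y=np.array([np.cos(t),np.sin(t),0]);Z=np.array([0,0,-1.]);X=np.cross(Y,Z)
    G=Ro.from_matrix(np.c_[X,Y,Z])
    print("dp",(100*R.inv().apply(np.array([x,y,z])-s["ee_pos"])).round(2),"dr",np.degrees((R.inv()*G).as_rotvec()).round(2),
     "now",s["ee_pos"].round(4),"yaw",cy.round(1),"F",s["contact_force"].round(1),"w",s["gripper_width"].round(4),"t",s["time_s"])
E
python3 - <<'E'
from h import *
for n,u,v in (("s0",269,245),("d0",370,287),("d0",427,288),("d0",456,345)): print(n,pix(n,u,v,.003).round(3))
plan(.43,-.1165,.16,-46)
E
```

```text
s0 [ 0.653 -0.115  0.003]
d0 [ 0.654 -0.118  0.003]
d0 [ 0.752 -0.165  0.003]
d0 [ 0.717 -0.308  0.003]Traceback (most recent call last):
  File "<stdin>", line 3, in <module>
  File "h.py", line 32, in plan
    "now",s["ee_pos"].round(4),"yaw",cy.round(1),"F",s["contact_force"].round(1),"w",s["gripper_width"].round(4),"t",s["time_s"])
                                                                                     ^^^^^^^^^^^^^^^^^^^^^^^^
AttributeError: 'float' object has no attribute 'round'
```

```bash
sed -i 's/s\["gripper_width"\].round(4)/round(s["gripper_width"],4)/' h.py
python3 -c "
from h import *
plan(.43,-.1165,.16,-46)"
```

```text
dp [ 39.18 -43.73   7.11] dr [-8.000e-02 -2.000e-02 -3.072e+01] now [ 0.1492 -0.6322  0.2305] yaw -76.7 F [-0.2 -0.4 -0.2] w 0.0855 t 0.15
```

send_rows:
  dr:
    - [0,0,-3]
    - [0,0,-6]
    - [0,0,-9]
    - [0,0,-12]
    - [0,0,-15]
    - [0,0,-18]
    - [0,0,-21]
    - [0,0,-24]
    - [0,0,-26]
    - [0,0,-28]
    - [0,0,-30]
    - [0,0,-30.7]
  dp:
    - [2,-2.2,0]
    - [4.5,-5,0]
    - [7,-7.8,0]
    - [9.5,-10.6,0]
    - [12,-13.4,0]
    - [14.5,-16.2,0]
    - [17,-19,0]
    - [19.5,-21.8,0]
    - [22,-24.6,0]
    - [24.5,-27.3,0]
    - [26.5,-29.6,0]
    - [28,-31.3,0]
  fingers: [-1,-1,-1,-0.9,-0.8,-0.7,-0.6,-0.5,-0.4,-0.4,-0.4,-0.4]
  squeeze: 30

```text
time_s: 1.15
ee_pos: [0.3509, -0.2609, 0.2313]
ee_rot: [-0.0, 0.926, 0.376, 0.0]
contact_force: [-0.0, -0.4, 0.0]
gripper_width: 0.0598
finger_force: 0.0
```

```bash
python3 -c "
from h import *
plan(.43,-.1165,.14,-46)"
```

```text
dp [15.74 -4.83  9.14] dr [-0.   -0.01  0.23] now [ 0.3509 -0.2609  0.2313] yaw -45.8 F [-0.  -0.4  0. ] w 0.0598 t 1.15
```

send_rows:
  dr:
    - [0,0,0]
    - [0,0,0]
    - [0,0,0]
    - [0,0,0]
    - [0,0,0]
    - [0,0,0]
    - [0,0,0]
    - [0,0,0]
  dp:
    - [2.5,-0.8,1]
    - [5.5,-1.7,2.5]
    - [8.5,-2.6,4]
    - [11.5,-3.5,6]
    - [13.8,-4.2,7.5]
    - [15,-4.6,8.6]
    - [15.7,-4.8,9.1]
    - [15.7,-4.8,9.1]
  fingers: [-0.4,-0.4,-0.4,-0.4,-0.4,-0.4,-0.4,-0.4]

```text
time_s: 1.82
ee_pos: [0.4294, -0.1186, 0.1393]
ee_rot: [-0.001, 0.927, 0.376, -0.001]
contact_force: [0.3, 0.7, 1.0]
gripper_width: 0.0598
finger_force: 0.0
```

```bash
python3 -c "
from h import *
save('wrist','w1'); print([np.round(proj('w1',p,True),1) for p in ([.43,-.1165,.006],[.571,-.107,.006])])
plan(.43,-.1165,0,-46)"
```

```text
[array([316.5, 228.9]), array([437.4,  90.9])]
dp [ 0.29 -0.19 14.  ] dr [-0.06  0.03  0.04] now [ 0.4294 -0.1199  0.14  ] yaw -46.0 F [ 0.5 -1.   0.8] w 0.0596 t 1.8667
```

View pics/w1.png

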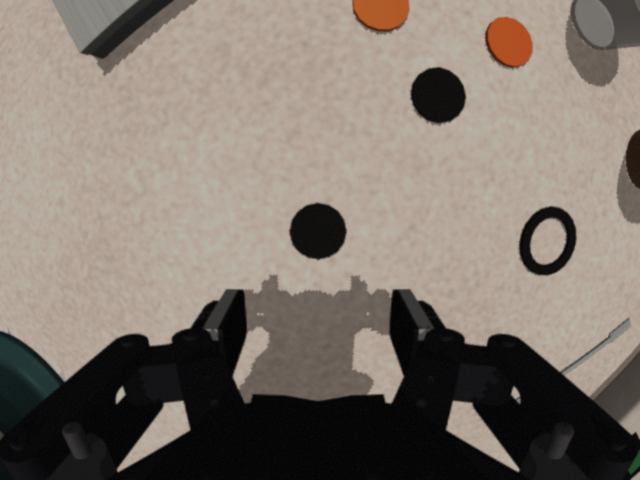

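The wrist view shows disc A at about (318,231) and disc B at about (438,95), both solid. They lie close to their predicted positions.

```bash
python3 - <<'E'
from h import *
f=cv2.imread("pics/w1.png",0)
for u,v in((318,231),(438,95)):
    w=f[v-36:v+37,u-36:u+37]; m=(w<50).astype(np.uint8); M=cv2.moments(m,True); a=M["m10"]/M["m00"]+u-36;b=M["m01"]/M["m00"]+v-36
    print(a,b,M["m00"],pix("w1",a,b,.004,True).round(4))
p=pix("w1",318,231,.004,True)
plan(p[0],p[1],0.012,-46)
E
```

```text
317.57356715141145 230.74037639007702 2338.0 [ 0.4292 -0.1184  0.004 ]
437.7277161862528 94.99866962305987 2255.0 [ 0.5695 -0.1096  0.004 ]
dp [ 0.08 -0.07 12.8 ] dr [-0.06  0.03  0.04] now [ 0.4294 -0.1199  0.14  ] yaw -46.0 F [ 0.5 -1.   0.8] w 0.0596 t 1.8667
```

send_rows:
  dr:
    - [0,0,0]
    - [0,0,0]
    - [0,0,0]
    - [0,0,0]
    - [0,0,0]
    - [0,0,0]
    - [0,0,0]
    - [0,0,0]
  dp:
    - [0,0,2]
    - [0,0,5]
    - [0,0,8]
    - [0,0,10.5]
    - [0,0,12]
    - [0,0,12.6]
    - [0,0,12.8]
    - [0,0,12.8]
  fingers: [-0.35,-0.35,-0.35,-0.35,-0.35,-0.35,-0.35,-0.35]

```text
time_s: 2.53
ee_pos: [0.4299, -0.121, 0.0128]
ee_rot: [0.0, 0.927, 0.374, 0.0]
contact_force: [0.4, 0.2, -0.2]
gripper_width: 0.0574
finger_force: 0.0
```

```bash
python3 -c "
from h import *
plan(.4292,-.1183,0,-46)"
```

```text
dp [ 0.14 -0.25  1.28] dr [ 0.06 -0.   -0.09] now [ 0.4299 -0.121   0.0128] yaw -46.1 F [ 0.4  0.2 -0.2] w 0.0574 t 2.5333
```

send_rows:
  dr:
    - [0,0,0]
    - [0,0,0]
    - [0,0,0]
    - [0,0,0]
    - [0,0,0]
  dp:
    - [0.1,-0.2,0.5]
    - [0.1,-0.2,0.9]
    - [0.1,-0.2,1.1]
    - [0.1,-0.2,1.2]
    - [0.1,-0.2,1.2]
  fingers: [-0.3,-0.3,-0.3,-0.3,-0.3]

```text
time_s: 2.95
ee_pos: [0.4289, -0.118, 0.0003]
ee_rot: [0.0, 0.927, 0.374, -0.0]
contact_force: [-0.6, 0.3, 0.4]
gripper_width: 0.0557
finger_force: 0.0
```

send_rows:
  dr:
    - [0,0,0]
    - [0,0,0]
    - [0,0,0]
  dp:
    - [0,0,0.1]
    - [0,0,0.2]
    - [0,0,0.2]
  fingers: [-0.2,-0.2,-0.2]

```text
time_s: 3.2
ee_pos: [0.4288, -0.118, -0.0018]
ee_rot: [-0.0, 0.927, 0.374, -0.0]
contact_force: [0.4, -0.3, -0.7]
gripper_width: 0.0512
finger_force: 0.0
```

send_rows:
  dr:
    - [0,0,0]
    - [0,0,0]
    - [0,0,0]
  dp:
    - [0,0,0.05]
    - [0,0,0.15]
    - [0,0,0.15]
  fingers: [-0.2,-0.2,-0.2]

```text
time_s: 3.45
ee_pos: [0.429, -0.118, -0.0032]
ee_rot: [0.0, 0.927, 0.374, 0.0]
contact_force: [-0.2, -0.2, 0.8]
gripper_width: 0.0511
finger_force: 0.7
```

```bash
python3 -c "
from h import *
plan(.4292,-.1183,0,-46)
save('wrist','w2',(160,180,320,240),2)"
```

```text
dp [-0.01  0.03 -0.32] dr [ 0.01  0.   -0.02] now [ 0.429  -0.118  -0.0032] yaw -46.0 F [-0.2 -0.2  0.8] w 0.0511 t 3.45
```

View pics/w2.png

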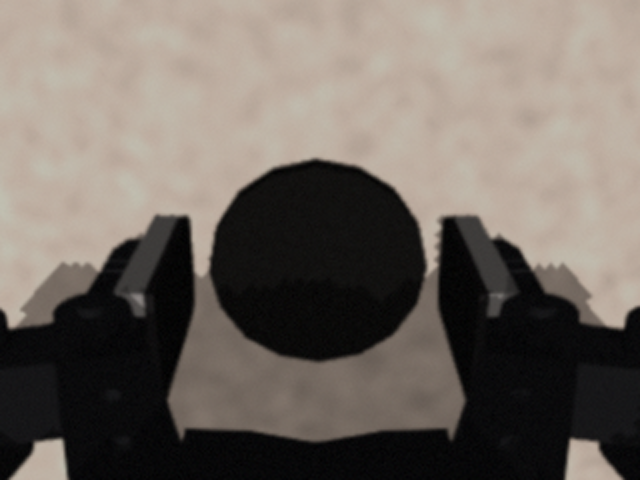

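The disc lies centred between the pads. Closing.

send_rows:
  dr:
    - [0,0,0]
    - [0,0,0]
    - [0,0,0]
    - [0,0,0]
    - [0,0,0]
    - [0,0,0]
  dp:
    - [0,0,-0.05]
    - [0,0,-0.05]
    - [0,0,-0.05]
    - [0,0,-0.05]
    - [0,0,-0.05]
    - [0,0,-0.05]
  fingers: [0.1,0.1,0.1,0.1,0.1,0.1]
  squeeze: 25

```text
time_s: 4.0
ee_pos: [0.4297, -0.1181, -0.0017]
ee_rot: [0.001, 0.927, 0.374, 0.001]
contact_force: [-0.5, -0.5, 12.2]
gripper_width: 0.0425
finger_force: 30.6
```

```bash
python3 -c "
from h import *
plan(.4292,-.1183,.12,-46);plan(.5435,.1715,.15,-46)"
```

```text
dp [ -0.04  -0.   -12.17] dr [ 0.09 -0.03 -0.02] now [ 0.4297 -0.1181 -0.0017] yaw -46.0 F [-0.5 -0.5 12.2] w 0.0425 t 4.0
dp [ 28.31 -12.91 -15.18] dr [ 0.09 -0.03 -0.02] now [ 0.4297 -0.1181 -0.0017] yaw -46.0 F [-0.5 -0.5 12.2] w 0.0425 t 4.0
```

send_rows:
  dr:
    - [0,0,0]
    - [0,0,0]
    - [0,0,0]
    - [0,0,0]
    - [0,0,0]
    - [0,0,0]
    - [0,0,0]
    - [0,0,0]
    - [0,0,0]
    - [0,0,0]
    - [0,0,0]
    - [0,0,0]
  dp:
    - [0,0,-1]
    - [0,0,-3]
    - [0,0,-6]
    - [1,-0.5,-9]
    - [3,-1.4,-12]
    - [5.5,-2.5,-14]
    - [8.5,-3.9,-15.4]
    - [12,-5.5,-15.4]
    - [15.5,-7.1,-15.4]
    - [19,-8.7,-15.4]
    - [22,-10,-15.4]
    - [24,-10.9,-15.4]
  fingers: [0.1,0.1,0.1,0.1,0.1,0.1,0.1,0.1,0.1,0.1,0.1,0.1]

```text
time_s: 5.0
ee_pos: [0.5264, 0.1309, 0.1519]
ee_rot: [-0.001, 0.927, 0.376, 0.001]
contact_force: [0.4, 0.3, 0.5]
gripper_width: 0.0422
finger_force: 25.6
```

```bash
python3 - <<'E'
from h import *
plan(.5435,.1715,.15,-46)
save('wrist','w3')
print(np.round(proj('w3',[.5435,.1715,.048],True),1))
E
```

```text
dp [ 4.05 -1.72  0.19] dr [-0.04 -0.11  0.16] now [0.5264 0.1309 0.1519] yaw -45.8 F [0.4 0.3 0.5] w 0.0422 t 5.0
[291.8 182.7]
```

View pics/w3.png

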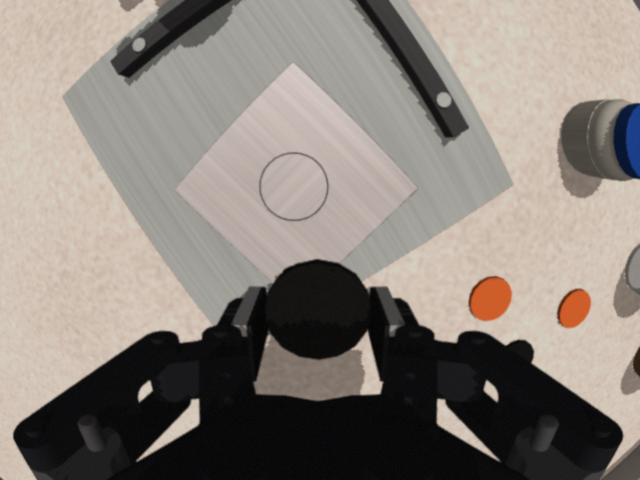

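The wrist view shows carrier corners (293,63), (176,189), (417,188), ring centre (294,186) with edges 260–328 and 152–220, the held disc at (318,310), and bed corners (512,184) and (64,97).

```bash
python3 - <<'E'
from h import *
P=[pix("w3",u,v,.048,True) for u,v in((293,63),(176,189),(417,188),(294,186.3))]
a,b,c,r=P
print([p.round(4) for p in P],"mid",((b+c)/2).round(4),"edges",np.linalg.norm(a-b),np.linalg.norm(a-c))
print("yaw",np.degrees(np.arctan2(*(a-b)[1::-1])),np.degrees(np.arctan2(*(a-c)[1::-1]))-90,np.degrees(np.arctan2(*(c-b)[1::-1]))+45)
B=[pix("w3",u,v,.04,True) for u,v in((512,184),(64,97))]
print([p.round(4) for p in B], (sum(B)/2).round(4), np.linalg.norm(B[0]-B[1]),np.degrees(np.arctan2(*(B[0]-B[1])[1::-1]))+45)
D=pix("w3",318,310,.1535,True); print("disc held",D.round(4)) 
plan(r[0],r[1],.055,-46)
E
```

```text
[array([0.6021, 0.2269, 0.048 ]), array([0.4847, 0.2286, 0.048 ]), array([0.6007, 0.1087, 0.048 ]), array([0.5428, 0.1688, 0.048 ])] mid [0.5427 0.1686 0.048 ] edges 0.11735199316806226 0.11821743648188066
yaw -0.8157732767344047 -0.6601664076665656 -0.9478932677527112
[array([0.6593, 0.0557, 0.04  ]), array([0.4697, 0.358 , 0.04  ])] [0.5645 0.2068 0.04  ] 0.3568508483469151 -12.908739406072193
disc held [0.5253 0.1296 0.1535]
dp [ 3.43 -1.33  9.74] dr [-0.11 -0.31  0.36] now [0.5274 0.1348 0.1521] yaw -45.6 F [1.9 3.3 1. ] w 0.0424 t 5.05
```

```bash
python3 -c "
from h import *
plan(.5439,.1701,.053,-46)"
```

```text
dp [ 3.6  -1.35  9.94] dr [-0.11 -0.31  0.36] now [0.5274 0.1348 0.1521] yaw -45.6 F [1.9 3.3 1. ] w 0.0424 t 5.05
```

send_rows:
  dr:
    - [0,0,0]
    - [0,0,0]
    - [0,0,0]
  dp:
    - [0,0,1]
    - [0,0,2]
    - [0,0,2]
  fingers: [0.1,0.1,0.1]

```text
time_s: 5.3
ee_pos: [0.5238, 0.1248, 0.1286]
ee_rot: [0.0, 0.928, 0.374, -0.003]
contact_force: [0.5, 0.0, -0.9]
gripper_width: 0.0423
finger_force: 25.6
```

```bash
python3 -c "
from h import *
plan(.5439,.1701,.053,-46)"
```

```text
dp [ 4.63 -1.86  7.54] dr [-0.11  0.29 -0.12] now [0.5238 0.1248 0.1286] yaw -46.1 F [ 0.5  0.  -0.9] w 0.0423 t 5.3
```

send_rows:
  dr:
    - [0,0,0]
    - [0,0,0]
    - [0,0,0]
    - [0,0,0]
    - [0,0,0]
    - [0,0,0]
    - [0,0,0]
    - [0,0,0]
    - [0,0,0]
  dp:
    - [1,-0.4,0.8]
    - [2.2,-0.9,2.2]
    - [3.2,-1.3,3.8]
    - [4,-1.6,5.2]
    - [4.4,-1.8,6.4]
    - [4.6,-1.9,7.2]
    - [4.6,-1.9,7.5]
    - [4.6,-1.9,7.5]
    - [4.6,-1.9,7.5]
  fingers: [0.1,0.1,0.1,0.1,0.1,0.1,0.1,0.1,0.1]

```text
time_s: 6.05
ee_pos: [0.5459, 0.1722, 0.0565]
ee_rot: [0.0, 0.927, 0.374, 0.0]
contact_force: [0.5, 0.0, -0.3]
gripper_width: 0.0429
finger_force: 25.6
```

```bash
python3 -c "
from h import *
plan(.5439,.1701,.048,-46)
save('wrist','w4',(190,170,260,195),3)"
```

```text
dp [-0.29  0.01  0.85] dr [ 0.02  0.01 -0.06] now [0.5459 0.1722 0.0565] yaw -46.1 F [ 0.5  0.  -0.3] w 0.0429 t 6.05
```

View pics/w4.png

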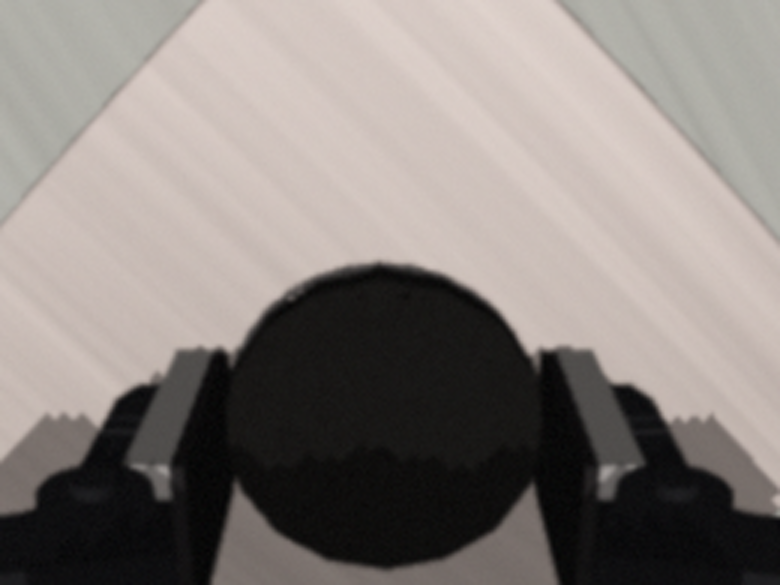

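```bash
cat >> h.py <<'E'
def edges(fn,L,z=.048,yaw=-.8):
    # L: 4 px points: two on +y edge, two on +x edge -> centre of carrier
    P=[pix(fn,*p,z,True)[:2] for p in L]
    d1=P[1]-P[0]; d2=P[3]-P[2]
    print("edge yaws",np.degrees(np.arctan2(d1[1],d1[0])),np.degrees(np.arctan2(d2[1],d2[0]))-90)
    t=np.radians(yaw); ex=np.array([np.cos(t),np.sin(t)]); ey=np.array([-ex[1],ex[0]])
    cy=np.mean([p@ey for p in P[:2]])-.06; cx=np.mean([p@ex for p in P[2:]])-.06
    c=cx*ex+cy*ey; print("centre",c.round(4)); return c
E
python3 - <<'E'
from h import *
q=lambda u,v:(190+u/3,170+v/3)
c=edges("w4",[q(0,225),q(205,0),q(780,240),q(555,0)])
print("disc",pix("w4",*q(384,415),.0565+.0077,True).round(4))
c=edges("w3",[(176,189),(293,63),(417,188),(293,63)])
E
```

```text
edge yaws -1.1406094898702173 -0.18872335336946833
centre [0.5421 0.1685]
disc [0.5475 0.1733 0.0642]
edge yaws -0.8157732767344047 -0.6601664076665656
centre [0.5414 0.1678]
```

send_rows:
  dr:
    - [0,0,0]
    - [0,0,0]
    - [0,0,0]
    - [0,0,0]
    - [0,0,0]
  dp:
    - [-0.3,0,0]
    - [-0.55,0,0.3]
    - [-0.55,0,0.6]
    - [-0.55,0,0.6]
    - [-0.55,0,0.6]
  fingers: [0.1,0.1,0.1,0.1,0.1]

```text
time_s: 6.52
ee_pos: [0.5418, 0.1687, 0.0501]
ee_rot: [0.0, 0.927, 0.374, -0.0]
contact_force: [0.6, 0.4, -0.6]
gripper_width: 0.0416
finger_force: 25.6
```

```bash
python3 -c "
from h import *
plan(.5419,.1683,.0468,-46)"
```

```text
dp [-0.02  0.04  0.33] dr [-0.    0.01 -0.03] now [0.5418 0.1687 0.0501] yaw -46.0 F [ 0.6  0.4 -0.6] w 0.0416 t 6.5167
```

send_rows:
  dr:
    - [0,0,0]
    - [0,0,0]
    - [0,0,0]
    - [0,0,0]
  dp:
    - [0,0,0.15]
    - [0,0,0.3]
    - [0,0,0.33]
    - [0,0,0.33]
  fingers: [0.1,0.1,0.1,0.1]

```text
time_s: 6.85
ee_pos: [0.5418, 0.1689, 0.0468]
ee_rot: [-0.0, 0.927, 0.374, -0.0]
contact_force: [-0.2, 0.5, -0.1]
gripper_width: 0.042
finger_force: 25.6
```

send_rows:
  dr:
    - [0,0,0]
    - [0,0,0]
    - [0,0,0]
    - [0,0,0]
    - [0,0,0]
  dp:
    - [0,0,0.05]
    - [0,0,0.07]
    - [0,0,0.07]
    - [0,0,0.05]
    - [0,0,0]
  fingers: [0.1,0,-0.1,-0.2,-0.35]

```text
time_s: 7.27
ee_pos: [0.5418, 0.1688, 0.0469]
ee_rot: [0.0, 0.927, 0.374, -0.0]
contact_force: [0.0, 0.3, 0.4]
gripper_width: 0.0572
finger_force: 0.0
```

send_rows:
  dr:
    - [0,0,0]
    - [0,0,0]
    - [0,0,0]
    - [0,0,0]
    - [0,0,0]
    - [0,0,0]
    - [0,0,0]
  dp:
    - [0,0,0]
    - [0,0,-1]
    - [0,0,-3]
    - [0,0,-6]
    - [0,0,-8]
    - [0,0,-9]
    - [0,0,-9]
  fingers: [-0.35,-0.35,-0.35,-0.35,-0.35,-0.35,-0.35]

```text
time_s: 7.85
ee_pos: [0.5434, 0.1694, 0.1398]
ee_rot: [0.0, 0.927, 0.374, 0.003]
contact_force: [1.1, -0.9, -0.6]
gripper_width: 0.0577
finger_force: 0.0
```

```bash
python3 -c "
from h import *
plan(.5419,.1683,.0468,-46)
save('wrist','w5'); f=cv2.imread('pics/w5.png')[60:340,150:480]; cv2.imwrite('pics/w5c.png',cv2.resize(f,None,fx=2.2,fy=2.1,interpolation=cv2.INTER_CUBIC))
plan(.5695,-.1096,.14,-46)"
```

```text
dp [-0.23 -0.05  9.3 ] dr [ 0.15 -0.25 -0.03] now [0.5434 0.1694 0.1398] yaw -46.0 F [ 1.1 -0.9 -0.6] w 0.0577 t 7.85
dp [-17.39  21.92  -0.2 ] dr [ 0.08 -0.1  -0.04] now [0.5425 0.1689 0.138 ] yaw -46.0 F [-0.2 -0.1 -0.8] w 0.0577 t 7.9
```

View pics/w5c.png

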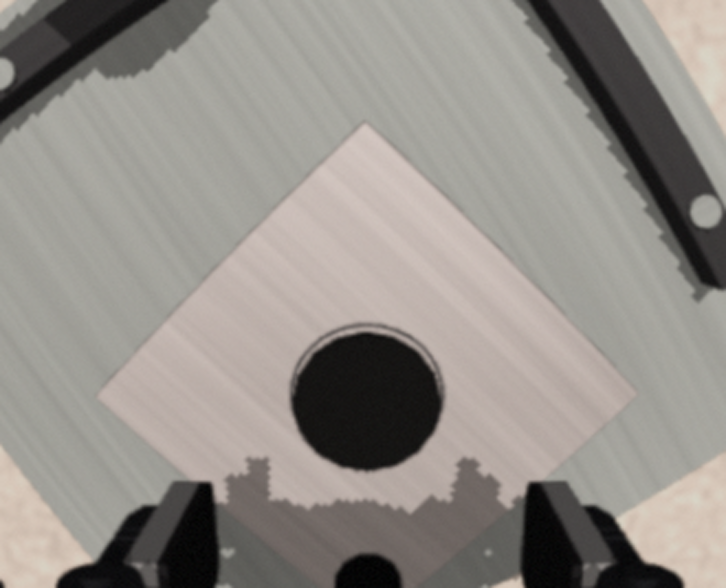

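The crop shows the disc inside the ring, slightly low: the ring spans x 290–445 with its top at 323, and the disc spans 293–443 and 332–470. I'll put numbers on that.

```bash
python3 - <<'E'
from h import *
q=lambda u,v:(150+u/2.2,60+v/2.1)
# predicted outlines for ring / disc centre guesses
a=pix("w5",*q(367.5,323),.048,True); 
l=pix("w5",*q(290,397),.048,True); r=pix("w5",*q(445,397),.048,True); print("ring dia",np.linalg.norm(l-r))
X=np.array([.719,.695,0]) # tool x (image up)
ring=a-X*.023; print("ring",ring.round(4))
dt=pix("w5",*q(368,332),.054,True)-X*.022; print("disc from top edge",dt.round(4))
db=pix("w5",*q(368,470),.054,True)+X*.022; db2=pix("w5",*q(368,470),.048,True)+X*.022; print("from bottom (top/bottom rim)",db.round(4),db2.round(4))
print("offset along toolx mm",(dt-ring)@X*1e3,(db-ring)@X*1e3)
E
```

```text
ring dia 0.04641597437347659
ring [0.5426 0.1687 0.048 ]
disc from top edge [0.5422 0.1681 0.054 ]
from bottom (top/bottom rim) [0.5422 0.1682 0.054 ] [0.5405 0.1666 0.048 ]
offset along toolx mm -0.636452607652624 -0.6217924328214898
```

send_rows:
  dr:
    - [0,0,0]
    - [0,0,0]
    - [0,0,0]
    - [0,0,0]
    - [0,0,0]
    - [0,0,0]
    - [0,0,0]
    - [0,0,0]
    - [0,0,0]
    - [0,0,0]
    - [0,0,0]
    - [0,0,0]
  dp:
    - [-1.2,1.5,0]
    - [-3,3.8,0]
    - [-5,6.3,0]
    - [-7.2,9.1,0]
    - [-9.4,11.9,0]
    - [-11.6,14.6,0]
    - [-13.6,17.2,0]
    - [-15.3,19.3,0]
    - [-16.6,20.9,0]
    - [-17.2,21.7,0]
    - [-17.4,21.9,0]
    - [-17.4,21.9,0]
  fingers: [-0.35,-0.35,-0.35,-0.35,-0.35,-0.35,-0.35,-0.35,-0.35,-0.35,-0.35,-0.35]

```text
time_s: 8.9
ee_pos: [0.5681, -0.1093, 0.1359]
ee_rot: [-0.001, 0.927, 0.374, -0.001]
contact_force: [-0.3, 0.5, 0.1]
gripper_width: 0.0576
finger_force: 0.0
```

```bash
python3 - <<'E'
from h import *
plan(.5695,-.1096,.14,-46)
save('wrist','w6'); u,v=map(int,proj('w6',[.5695,-.1096,.004],True)); print(u,v)
f=cv2.imread("pics/w6.png",0)
w=f[v-45:v+46,u-45:u+46]; m=(w<50).astype(np.uint8); n,l,st,ce=cv2.connectedComponentsWithStats(m)
print(st,ce+[u-45,v-45])
k=np.argmax(st[1:,4])+1; a,b=ce[k]+[u-45,v-45]; p=pix("w6",a,b,.004,True); print(p.round(4))
plan(p[0],p[1],.012,-46)
E
```

```text
dp [ 0.08  0.12 -0.41] dr [-0.1   0.04 -0.05] now [ 0.5681 -0.1093  0.1359] yaw -46.1 F [-0.3  0.5  0.1] w 0.0576 t 8.9
319 230
[[   0    0   91   91 5888]
 [  19   17   56   56 2393]] [[318.43461277 230.14928668]
 [320.39114083 229.63267865]]
[ 0.5706 -0.1095  0.004 ]
dp [ 0.06  0.29 12.43] dr [-0.1   0.01  0.05] now [ 0.5683 -0.108   0.1363] yaw -45.9 F [ 0.4  0.5 -0.4] w 0.0577 t 8.95
```

send_rows:
  dr:
    - [0,0,0]
    - [0,0,0]
    - [0,0,0]
    - [0,0,0]
    - [0,0,0]
    - [0,0,0]
    - [0,0,0]
    - [0,0,0]
    - [0,0,0]
  dp:
    - [0,0.1,2]
    - [0.1,0.2,5]
    - [0.1,0.2,8]
    - [0.1,0.2,10.5]
    - [0.1,0.2,11.8]
    - [0.1,0.2,12.3]
    - [0.1,0.2,12.4]
    - [0.1,0.2,12.4]
    - [0.1,0.2,12.4]
  fingers: [-0.35,-0.35,-0.35,-0.35,-0.35,-0.35,-0.35,-0.35,-0.35]

```text
time_s: 9.7
ee_pos: [0.5721, -0.11, 0.0145]
ee_rot: [0.001, 0.927, 0.375, 0.001]
contact_force: [-0.5, 0.1, 0.3]
gripper_width: 0.0574
finger_force: 0.0
```

```bash
python3 -c "
from h import *
plan(.5706,-.1095,-.0015,-46)"
```

```text
dp [-0.07 -0.14  1.6 ] dr [ 0.12 -0.1  -0.  ] now [ 0.5721 -0.11    0.0145] yaw -46.0 F [-0.5  0.1  0.3] w 0.0574 t 9.7
```

send_rows:
  dr:
    - [0,0,0]
    - [0,0,0]
    - [0,0,0]
    - [0,0,0]
    - [0,0,0]
    - [0,0,0]
  dp:
    - [-0.1,-0.1,0.5]
    - [-0.1,-0.1,1]
    - [-0.1,-0.1,1.3]
    - [-0.1,-0.1,1.4]
    - [-0.1,-0.1,1.4]
    - [-0.1,-0.1,1.4]
  fingers: [-0.3,-0.3,-0.25,-0.2,-0.2,-0.2]

```text
time_s: 10.2
ee_pos: [0.5694, -0.1103, -0.0011]
ee_rot: [-0.0, 0.927, 0.374, -0.0]
contact_force: [-0.3, -0.1, 0.6]
gripper_width: 0.0513
finger_force: 0.0
```

```bash
python3 -c "
from h import *
plan(.5706,-.1095,-.001,-46)"
```

```text
dp [ 0.14  0.03 -0.01] dr [-0.01  0.01 -0.03] now [ 0.5694 -0.1103 -0.0011] yaw -46.0 F [-0.3 -0.1  0.6] w 0.0513 t 10.2
```

send_rows:
  dr:
    - [0,0,0]
    - [0,0,0]
    - [0,0,0]
    - [0,0,0]
    - [0,0,0]
    - [0,0,0]
    - [0,0,0]
  dp:
    - [0.15,0,0.05]
    - [0.15,0,0.05]
    - [0.15,0,0.05]
    - [0.15,0,0.05]
    - [0.15,0,0.05]
    - [0.15,0,0.05]
    - [0.15,0,0.05]
  fingers: [-0.2,-0.15,0.1,0.1,0.1,0.1,0.1]

```text
time_s: 10.78
ee_pos: [0.5708, -0.109, -0.0012]
ee_rot: [0.0, 0.927, 0.375, 0.0]
contact_force: [-0.5, 0.8, 4.3]
gripper_width: 0.0424
finger_force: 25.3
```

```bash
python3 -c "
from h import *
plan(.5706,-.1095,.148,-46);plan(.5418,.1685,.148,-46)"
```

```text
dp [ -0.04   0.03 -14.92] dr [ 0.02 -0.02 -0.01] now [ 0.5708 -0.109  -0.0012] yaw -46.0 F [-0.5  0.8  4.3] w 0.0424 t 10.7833
dp [ 17.2  -21.97 -14.92] dr [ 0.02 -0.02 -0.01] now [ 0.5708 -0.109  -0.0012] yaw -46.0 F [-0.5  0.8  4.3] w 0.0424 t 10.7833
```

send_rows:
  dr:
    - [0,0,0]
    - [0,0,0]
    - [0,0,0]
    - [0,0,0]
    - [0,0,0]
    - [0,0,0]
    - [0,0,0]
    - [0,0,0]
    - [0,0,0]
    - [0,0,0]
    - [0,0,0]
    - [0,0,0]
  dp:
    - [0,0,-1]
    - [0,0,-3.5]
    - [0,0,-7]
    - [0.8,-1,-10.5]
    - [2.4,-3,-13]
    - [4.4,-5.6,-13.5]
    - [6.6,-8.4,-13.5]
    - [8.8,-11.2,-13.5]
    - [11,-14,-13.5]
    - [13.2,-16.8,-13.5]
    - [15,-19.2,-13.5]
    - [16.2,-20.7,-13.5]
  fingers: [0.1,0.1,0.1,0.1,0.1,0.1,0.1,0.1,0.1,0.1,0.1,0.1]

```text
time_s: 11.78
ee_pos: [0.5422, 0.1561, 0.1341]
ee_rot: [-0.001, 0.927, 0.376, 0.0]
contact_force: [0.5, -0.0, -0.3]
gripper_width: 0.0424
finger_force: 25.5
```

send_rows:
  dr:
    - [0,0,0]
    - [0,0,0]
    - [0,0,0]
    - [0,0,0]
    - [0,0,0]
    - [0,0,0]
  dp:
    - [0.6,-0.7,1]
    - [0.9,-1.1,3]
    - [1,-1.2,4.5]
    - [1,-1.2,5.5]
    - [1,-1.2,6]
    - [1,-1.2,6]
  fingers: [0.1,0.1,0.1,0.1,0.1,0.1]

```text
time_s: 12.28
ee_pos: [0.5416, 0.1664, 0.072]
ee_rot: [0.0, 0.927, 0.374, -0.001]
contact_force: [-0.4, 0.1, -0.2]
gripper_width: 0.0422
finger_force: 25.5
```

```bash
python3 -c "
from h import *
plan(.5422,.1692,.058,-46)"
```

```text
dp [ 0.24 -0.16  1.4 ] dr [-0.05  0.15 -0.1 ] now [0.5416 0.1664 0.072 ] yaw -46.1 F [-0.4  0.1 -0.2] w 0.0422 t 12.2833
```

send_rows:
  dr:
    - [0,0,0]
    - [0,0,0]
    - [0,0,0]
    - [0,0,0]
    - [0,0,0]
  dp:
    - [0.1,-0.1,0.5]
    - [0.2,-0.2,1]
    - [0.2,-0.2,1.3]
    - [0.2,-0.2,1.3]
    - [0.2,-0.2,1.3]
  fingers: [0.1,0.1,0.1,0.1,0.1]

```text
time_s: 12.7
ee_pos: [0.5423, 0.1706, 0.0605]
ee_rot: [0.0, 0.927, 0.374, 0.0]
contact_force: [-0.1, 0.1, -0.5]
gripper_width: 0.042
finger_force: 25.5
```

```bash
python3 -c "
from h import *
plan(.5422,.1692,.053,-46)"
```

```text
dp [-0.1   0.09  0.75] dr [ 0.01  0.   -0.02] now [0.5423 0.1706 0.0605] yaw -46.0 F [-0.1  0.1 -0.5] w 0.042 t 12.7
```

send_rows:
  dr:
    - [0,0,0]
    - [0,0,0]
    - [0,0,0]
    - [0,0,0]
    - [0,0,0]
  dp:
    - [-0.05,0.05,0.2]
    - [-0.05,0.05,0.4]
    - [-0.05,0.05,0.5]
    - [-0.05,0.05,0.5]
    - [-0.05,0.05,0.5]
  fingers: [0.1,0.1,0.1,0.1,0.1]

```text
time_s: 13.12
ee_pos: [0.5422, 0.1699, 0.0554]
ee_rot: [0.0, 0.927, 0.374, -0.0]
contact_force: [0.6, -0.8, 0.0]
gripper_width: 0.0426
finger_force: 25.5
```

```bash
python3 -c "
from h import *
plan(.5422,.1692,.0525,-46)"
```

```text
dp [-0.05  0.05  0.29] dr [-0.    0.01 -0.02] now [0.5422 0.1699 0.0554] yaw -46.0 F [ 0.6 -0.8  0. ] w 0.0426 t 13.1167
```

send_rows:
  dr:
    - [0,0,0]
    - [0,0,0]
    - [0,0,0]
    - [0,0,0]
    - [0,0,0]
  dp:
    - [-0.05,0.05,0.1]
    - [-0.05,0.05,0.2]
    - [-0.05,0.05,0.26]
    - [-0.05,0.05,0.26]
    - [-0.05,0.05,0.26]
  fingers: [0.1,0.1,0.1,0.1,0.1]

```text
time_s: 13.53
ee_pos: [0.5423, 0.1692, 0.0529]
ee_rot: [0.0, 0.927, 0.374, 0.0]
contact_force: [0.5, 0.4, 0.5]
gripper_width: 0.0425
finger_force: 25.6
```

send_rows:
  dr:
    - [0,0,0]
    - [0,0,0]
    - [0,0,0]
    - [0,0,0]
    - [0,0,0]
  dp:
    - [0,0,0.03]
    - [0,0,0.03]
    - [0,0,0.03]
    - [0,0,0.03]
    - [0,0,0]
  fingers: [0.1,0,-0.1,-0.2,-0.35]

```text
time_s: 13.95
ee_pos: [0.5421, 0.1692, 0.0527]
ee_rot: [-0.0, 0.927, 0.374, -0.0]
contact_force: [0.1, 0.5, -0.6]
gripper_width: 0.0576
finger_force: 0.0
```

send_rows:
  dr:
    - [0,0,0]
    - [0,0,0]
    - [0,0,0]
    - [0,0,0]
    - [0,0,0]
    - [0,0,0]
    - [0,0,0]
    - [0,0,0]
    - [0,0,0]
  dp:
    - [0,0,0]
    - [0,0,-1]
    - [0,0,-3]
    - [-1,0,-6]
    - [-3,0,-8]
    - [-5,0,-9]
    - [-6,0,-9]
    - [-6.5,0,-9]
    - [-6.5,0,-9]
  fingers: [-0.35,-0.35,-0.35,-0.35,-0.35,-0.35,-0.35,-0.35,-0.35]

```text
time_s: 14.7
ee_pos: [0.4948, 0.1231, 0.1426]
ee_rot: [0.0, 0.927, 0.374, -0.0]
contact_force: [0.3, 0.1, 0.2]
gripper_width: 0.0576
finger_force: 0.0
```

```bash
python3 - <<'E'
from h import *
plan(.496,.1233,.12,-46)
save('wrist','w7'); f=cv2.imread("pics/w7.png",0)
for nm,P in (("disc",[.5424,.1685,.06]),("ringc",[.5426,.1687,.048]),("knobtop",[.496,.1233,.082])): print(nm,np.round(proj('w7',P,True),1))
m=(f[:300]<50).astype(np.uint8); n,l,st,ce=cv2.connectedComponentsWithStats(m)
for i in range(1,n):
    if st[i,4]>300: print(st[i],ce[i])
E
```

```text
dp [0.1  0.07 2.26] dr [ 0.    0.06 -0.08] now [0.4948 0.1231 0.1426] yaw -46.1 F [0.3 0.1 0.2] w 0.0576 t 14.7
disc [318.1 144.2]
ringc [318.  143.8]
knobtop [318.8 258.9]
[133   0  56  36 690] [158.0942029  15.3      ]
[ 409    0   74   97 1323] [447.38699924  47.59939531]
[ 282  109   72   72 3945] [317.28314322 144.62002535]
[ 301  229   35   46 1086] [317.95027624 250.61141805]
```

send_rows:
  dr:
    - [0,0,0]
    - [0,0,0]
    - [0,0,0]
    - [0,0,0]
    - [0,0,0]
    - [0,0,0]
    - [0,0,0]
    - [0,0,0]
    - [0,0,0]
  dp:
    - [0.1,0.1,1]
    - [0.1,0.1,3]
    - [0.1,0.1,5]
    - [0.1,0.1,6.8]
    - [0.1,0.1,8]
    - [0.1,0.1,8.6]
    - [0.1,0.1,8.6]
    - [0.1,0.1,8.6]
    - [0.1,0.1,8.6]
  fingers: [-0.35,-0.35,-0.35,-0.35,-0.35,-0.3,-0.2,-0.1,0]

```text
time_s: 15.5
ee_pos: [0.4975, 0.1245, 0.0574]
ee_rot: [0.0, 0.927, 0.375, 0.001]
contact_force: [0.2, -0.1, 0.2]
gripper_width: 0.0425
finger_force: 0.0
```

```bash
python3 -c "
from h import *
plan(.496,.1233,.051,-46)"
```

```text
dp [-0.19 -0.02  0.64] dr [ 0.03 -0.07 -0.  ] now [0.4975 0.1245 0.0574] yaw -46.0 F [ 0.2 -0.1  0.2] w 0.0425 t 15.5
```

send_rows:
  dr:
    - [0,0,0]
    - [0,0,0]
    - [0,0,0]
    - [0,0,0]
    - [0,0,0]
    - [0,0,0]
    - [0,0,0]
    - [0,0,0]
    - [0,0,0]
  dp:
    - [-0.1,0,0.3]
    - [-0.1,0,0.5]
    - [-0.1,0,0.5]
    - [-0.1,0,0.5]
    - [-0.1,0,0.5]
    - [-0.1,0,0.5]
    - [-0.1,0,0.5]
    - [-0.1,0,0.5]
    - [-0.1,0,0.5]
  fingers: [0.1,0.2,0.3,0.4,0.45,0.5,0.6,0.6,0.6]
  squeeze: 60

```text
time_s: 16.25
ee_pos: [0.4964, 0.1234, 0.0522]
ee_rot: [0.0, 0.927, 0.374, 0.0]
contact_force: [-1.5, 0.1, 5.2]
gripper_width: 0.0202
finger_force: 58.5
```

```bash
python3 - <<'E'
from h import *
plan(.496,.1233,.051,-46)
save('wrist','w8'); print(np.round(proj('w8',[.5424,.1685,.06],True),1))
f=cv2.imread("pics/w8.png",0)
m=(f[:300]<50).astype(np.uint8); n,l,st,ce=cv2.connectedComponentsWithStats(m)
for i in range(1,n):
    if st[i,4]>300: print(st[i],ce[i])
E
```

```text
dp [-0.03 -0.02  0.12] dr [ 0.02 -0.01 -0.02] now [0.4964 0.1234 0.0522] yaw -46.0 F [-1.5  0.1  5.2] w 0.0202 t 16.25
[316.1 147.6]
[ 495    0   68   82 1984] [530.47328629  38.89868952]
[  257    90   118   118 10750] [315.45851163 147.94009302]
[286 280  64  20 912] [317.67653509 291.59649123]
```

send_rows:
  dr:
    - [0,0,0]
    - [0,0,1]
    - [0,0,2]
    - [0,0,3.5]
    - [0,0,5]
    - [0,0,6.5]
    - [0,0,8]
    - [0,0,9.5]
    - [0,0,10.7]
    - [0,0,11.6]
    - [0,0,12.1]
    - [0,0,12.1]
  dp:
    - [0.2,0,0]
    - [0.7,-0.1,0]
    - [1.4,-0.3,0]
    - [2.3,-0.5,0]
    - [3.3,-0.7,0]
    - [4.3,-0.9,0]
    - [5.3,-1.1,0]
    - [6.3,-1.3,0]
    - [7.2,-1.5,0]
    - [7.9,-1.7,0]
    - [8.3,-1.8,0]
    - [8.4,-1.8,0]
  fingers: [0.6,0.6,0.6,0.6,0.6,0.6,0.6,0.6,0.6,0.6,0.6,0.6]

```text
time_s: 17.3
ee_pos: [0.5446, 0.1957, 0.0523]
ee_rot: [-0.0, 0.961, 0.275, 0.0]
contact_force: [-2.5, -1.2, 7.7]
gripper_width: 0.0205
finger_force: 59.1
```

```bash
python3 - <<'E'
from h import *
save('wrist','w9',(100,0,400,300),2)
plan(.5513,.1985,.052,-58.1); print(arm.state()["wrist_torque"].round(2))
save('wrist','w10',(100,0,400,300),2)
E
```

```text
dp [0.72 0.11 0.03] dr [-0.01 -0.08  0.02] now [0.5446 0.1957 0.0523] yaw -58.1 F [0.5 1.1 4.5] w 0.0203 t 17.35
[ 0.1  -0.01  0.03]
```

View pics/w10.png

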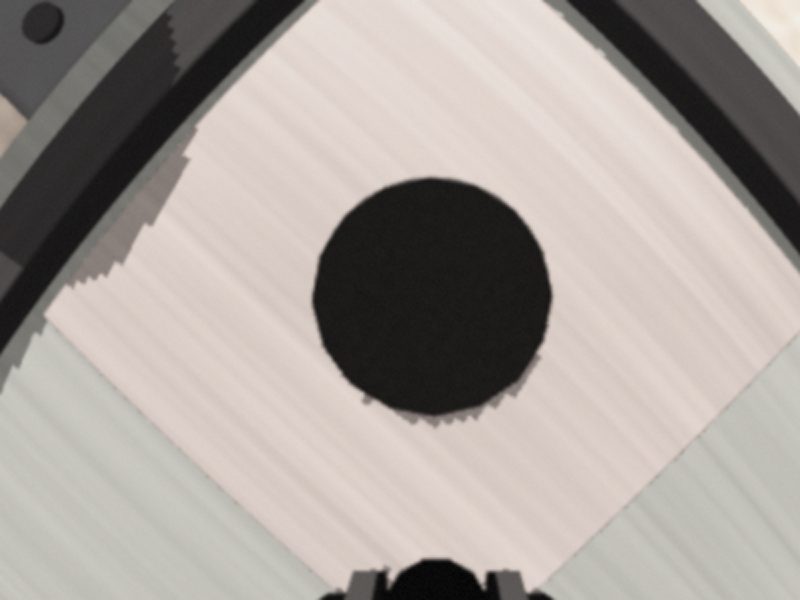

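The wrist view shows the carrier parallel to both fences with narrow gaps on each side, and the stack still round and in place at (432,297). Now push along the diagonal.

send_rows:
  dr:
    - [0,0,0]
    - [0,0,0]
    - [0,0,0]
    - [0,0,0]
    - [0,0,0]
    - [0,0,0]
  dp:
    - [0.1,0,0]
    - [0.2,0,0]
    - [0.3,0,0]
    - [0.4,0,0]
    - [0.5,0,0]
    - [0.5,0,0]
  fingers: [0.6,0.6,0.6,0.6,0.6,0.6]
  squeeze: 40

```text
time_s: 17.9
ee_pos: [0.5486, 0.1974, 0.0523]
ee_rot: [-0.0, 0.962, 0.275, 0.0]
contact_force: [-0.8, -0.7, 5.8]
gripper_width: 0.0207
finger_force: 59.1
```

send_rows:
  dr:
    - [0,0,0]
    - [0,0,0]
    - [0,0,0]
    - [0,0,0]
  dp:
    - [0.1,0,0]
    - [0.2,0,0]
    - [0.2,0,0]
    - [0.2,0,0]
  fingers: [0.6,0.6,0.6,0.6]

```text
time_s: 18.23
ee_pos: [0.5503, 0.1984, 0.0523]
ee_rot: [-0.0, 0.962, 0.275, 0.0]
contact_force: [-2.1, -0.4, 6.0]
gripper_width: 0.0205
finger_force: 59.1
```

```bash
cat >> h.py <<'E'
def ff():
    s=arm.state(); t=np.radians(-12.95); F=s["contact_force"]
    print("tester Fx,Fy",(F[0]*np.cos(t)+F[1]*np.sin(t)).round(1),(-F[0]*np.sin(t)+F[1]*np.cos(t)).round(1),"Fz",F[2].round(1),"Tz",s["wrist_torque"].round(2))
E
python3 -c "
from h import *
plan(.5513,.1985,.052,-58.1);ff()"
```

```text
dp [0.09 0.05 0.03] dr [ 0.01 -0.04 -0.02] now [0.5503 0.1984 0.0523] yaw -58.1 F [-2.1 -0.4  6. ] w 0.0205 t 18.2333
tester Fx,Fy -2.0 -0.9 Fz 6.0 Tz [-0.05  0.21  0.01]
```

send_rows:
  dr:
    - [0,0,0]
    - [0,0,0]
    - [0,0,0]
    - [0,0,0]
  dp:
    - [0.1,0,0]
    - [0.2,0,0]
    - [0.2,0,0]
    - [0.2,0,0]
  fingers: [0.6,0.6,0.6,0.6]

```text
time_s: 18.57
ee_pos: [0.5509, 0.1993, 0.0523]
ee_rot: [0.0, 0.962, 0.274, -0.001]
contact_force: [-4.0, -0.9, 9.8]
gripper_width: 0.0202
finger_force: 59.5
```

```bash
python3 -c "
from h import *
plan(.5513,.1985,.052,-58.1);ff()"
```

```text
dp [-0.    0.09  0.03] dr [-0.01  0.1  -0.04] now [0.5509 0.1993 0.0523] yaw -58.1 F [-4.  -0.9  9.8] w 0.0202 t 18.5667
tester Fx,Fy -3.7 -1.8 Fz 9.8 Tz [-0.24  0.79 -0.16]
```

send_rows:
  dr:
    - [0,0,0]
    - [0,0,0]
    - [0,0,0]
    - [0,0,0]
  dp:
    - [0.1,0,0]
    - [0.15,0,0]
    - [0.15,0,0]
    - [0.15,0,0]
  fingers: [0.6,0.6,0.6,0.6]

```text
time_s: 18.9
ee_pos: [0.551, 0.1996, 0.0523]
ee_rot: [0.0, 0.962, 0.274, -0.002]
contact_force: [-7.4, -2.1, 12.7]
gripper_width: 0.0207
finger_force: 59.9
```

```bash
python3 -c "
from h import *
plan(.5513,.1985,.052,-58.1);ff()"
```

```text
dp [-0.03  0.11  0.03] dr [-0.02  0.25 -0.06] now [0.551  0.1996 0.0523] yaw -58.2 F [-7.4 -2.1 12.7] w 0.0207 t 18.9
tester Fx,Fy -6.8 -3.7 Fz 12.7 Tz [-0.49  1.42 -0.22]
```

send_rows:
  dr:
    - [0,0,0]
    - [0,0,0]
    - [0,0,0]
    - [0,0,0]
  dp:
    - [0,0,-0.05]
    - [0.1,-0.1,-0.1]
    - [0.15,-0.15,-0.1]
    - [0.15,-0.15,-0.1]
  fingers: [0.6,0.6,0.6,0.6]

```text
time_s: 19.23
ee_pos: [0.5509, 0.1997, 0.0523]
ee_rot: [0.001, 0.962, 0.274, -0.003]
contact_force: [-7.7, -4.6, 9.3]
gripper_width: 0.0202
finger_force: 59.4
```

```bash
python3 -c "
from h import *
plan(.5513,.1985,.052,-58.1);ff()"
```

```text
dp [-0.03  0.12  0.03] dr [ 0.05  0.43 -0.11] now [0.5509 0.1997 0.0523] yaw -58.2 F [-7.7 -4.6  9.3] w 0.0202 t 19.2333
tester Fx,Fy -6.5 -6.2 Fz 9.3 Tz [-0.97  1.32 -0.19]
```

send_rows:
  dr:
    - [0,0,0]
    - [0,0,0]
    - [0,0,0]
    - [0,0,0]
  dp:
    - [0.1,-0.1,0]
    - [0.15,-0.15,0]
    - [0.15,-0.15,0]
    - [0.15,-0.15,0]
  fingers: [0.6,0.6,0.6,0.6]

```text
time_s: 19.57
ee_pos: [0.551, 0.1997, 0.0523]
ee_rot: [0.003, 0.962, 0.273, -0.005]
contact_force: [-9.6, -10.3, 11.4]
gripper_width: 0.0205
finger_force: 59.8
```

```bash
python3 -c "
from h import *
plan(.5513,.1985,.052,-58.1);ff()"
```

```text
dp [-0.04  0.12  0.03] dr [ 0.15  0.59 -0.18] now [0.551  0.1997 0.0523] yaw -58.3 F [ -9.6 -10.3  11.4] w 0.0205 t 19.5667
tester Fx,Fy -7.0 -12.2 Fz 11.4 Tz [-1.79  1.68 -0.14]
```

send_rows:
  dr:
    - [0,0.3,0]
    - [0.1,0.6,0]
    - [0.1,0.6,0]
    - [0.1,0.6,0]
  dp:
    - [0.05,0.05,0]
    - [0.1,0.1,0]
    - [0.1,0.1,0]
    - [0.1,0.1,0]
  fingers: [0.6,0.6,0.6,0.6]

```text
time_s: 19.9
ee_pos: [0.5511, 0.1998, 0.0523]
ee_rot: [0.0, 0.962, 0.274, -0.001]
contact_force: [-13.3, -9.1, 15.6]
gripper_width: 0.0205
finger_force: 60.1
```

```bash
cat > chk.py <<'E'
from h import *
import sys
def chk(fn,h,yaw=-13.0):
    d=np.load(f"pics/{fn}.npz"); f=d["f"].astype(np.float32).mean(2)
    t=np.radians(yaw); ex=np.array([np.cos(t),np.sin(t),0]); ey=np.array([-ex[1],ex[0],0])
    s=arm.state()["ee_pos"]; C=np.array([s[0],s[1],.048])+.046*(ex+ey)
    for nm,a,b in(("rear",ex,ey),("left",ey,ex)):
        for q in (-45,-20,5,30,45):
            row=[]
            for o in range(52,69):
                u,v=proj(fn,C+a*o*1e-3+b*q*1e-3,True)
                row.append(int(cv2.getRectSubPix(f,(1,1),(u,v))[0,0]) if 0<=u<639 and 0<=v<479 else -1)
            print(nm,q,row)
chk(sys.argv[1],.06)
E
python3 -c "
from h import *
plan(.5513,.1985,.052,-58.1);ff(); save('wrist','w11')"; python3 chk.py w10; echo; python3 chk.py w11
```

```text
dp [-0.05  0.12  0.03] dr [-0.01  0.1  -0.15] now [0.5511 0.1998 0.0523] yaw -58.2 F [-13.3  -9.1  15.6] w 0.0205 t 19.9
tester Fx,Fy -10.9 -11.8 Fz 15.6 Tz [-1.8   2.45 -0.21]
rear -45 [204, 208, 185, 121, 115, 94, 33, 25, 25, 24, 26, 25, 28, 47, 70, 75, 74]
rear -20 [213, 215, 168, 117, 116, 90, 29, 27, 24, 25, 25, 26, 26, 48, 73, 77, 76]
rear 5 [220, 216, 152, 118, 115, 92, 30, 26, 26, 25, 26, 25, 28, 49, 76, 79, 78]
rear 30 [-1, -1, -1, -1, -1, -1, -1, -1, -1, -1, -1, -1, -1, -1, -1, -1, -1]
rear 45 [-1, -1, -1, -1, -1, -1, -1, -1, -1, -1, -1, -1, -1, -1, -1, -1, -1]
left -45 [126, 126, 121, 113, 112, 67, 23, 23, 22, 24, 24, 25, 26, 37, 44, 43, 43]
left -20 [157, 128, 120, 115, 114, 68, 24, 23, 23, 22, 23, 24, 24, 36, 43, 42, 43]
left 5 [218, 219, 207, 133, 119, 73, 24, 25, 22, 22, 23, 23, 26, 54, 78, 80, 79]
left 30 [-1, -1, -1, -1, -1, -1, -1, -1, -1, -1, -1, -1, -1, -1, -1, -1, -1]
left 45 [-1, -1, -1, -1, -1, -1, -1, -1, -1, -1, -1, -1, -1, -1, -1, -1, -1]

rear -45 [215, 213, 210, 209, 205, 202, 206, 154, 60, 27, 25, 25, 31, 58, 76, 76, 74]
rear -20 [221, 219, 216, 215, 212, 211, 198, 128, 54, 26, 26, 25, 32, 63, 79, 80, 78]
rear 5 [225, 223, 220, 219, 218, 218, 173, 125, 55, 25, 26, 27, 33, 64, 81, 83, 79]
rear 30 [227, 225, 224, 222, 223, -1, -1, -1, -1, -1, -1, -1, -1, -1, -1, -1, -1]
rear 45 [-1, -1, -1, -1, -1, -1, -1, -1, -1, -1, -1, -1, -1, -1, -1, -1, -1]
left -45 [128, 127, 128, 127, 127, 127, 128, 118, 39, 24, 26, 24, 29, 40, 44, 44, 43]
left -20 [141, 125, 124, 124, 124, 125, 125, 112, 37, 22, 23, 25, 28, 40, 44, 43, 43]
left 5 [212, 213, 212, 213, 213, 212, 156, 112, 35, 24, 23, 23, 33, 69, 80, 80, 78]
left 30 [217, 217, 216, 217, 217, -1, -1, -1, -1, -1, -1, -1, -1, -1, -1, -1, -1]
left 45 [-1, -1, -1, -1, -1, -1, -1, -1, -1, -1, -1, -1, -1, -1, -1, -1, -1]
```

The profiles show about 1° of residual yaw, with gaps toward the corner on both edges. Turn the carrier a little clockwise.

send_rows:
  dr:
    - [0,0,0.4]
    - [0,0,0.8]
    - [0,0,1.2]
    - [0,0,1.2]
    - [0,0,1.2]
  dp:
    - [0,0,0]
    - [0,0,-0.05]
    - [0,0,-0.1]
    - [0,0,-0.1]
    - [0,0,-0.1]
  fingers: [0.6,0.6,0.6,0.6,0.6]

```text
time_s: 20.37
ee_pos: [0.551, 0.1998, 0.0523]
ee_rot: [0.0, 0.964, 0.264, -0.001]
contact_force: [-9.7, -8.3, 7.8]
gripper_width: 0.0204
finger_force: 59.2
```

```bash
python3 -c "
from h import *
plan(.5513,.1985,.052,-58.1);ff(); save('wrist','w12')"; python3 chk.py w12
```

```text
dp [-0.04  0.13  0.03] dr [-0.01  0.1  -1.23] now [0.551  0.1998 0.0523] yaw -59.3 F [-9.7 -8.3  7.8] w 0.0204 t 20.3667
tester Fx,Fy -7.6 -10.2 Fz 7.8 Tz [-1.65  1.91  0.32]
rear -45 [216, 214, 209, 208, 206, 203, 206, 142, 59, 26, 27, 25, 33, 60, 77, 76, 73]
rear -20 [221, 219, 216, 214, 211, 211, 200, 131, 58, 25, 27, 26, 33, 64, 79, 80, 77]
rear 5 [224, 223, 220, 220, 218, 218, 180, 126, 56, 25, 24, 27, 33, 65, 82, 82, 79]
rear 30 [227, 225, 224, 222, -1, -1, -1, -1, -1, -1, -1, -1, -1, -1, -1, -1, -1]
rear 45 [-1, -1, -1, -1, -1, -1, -1, -1, -1, -1, -1, -1, -1, -1, -1, -1, -1]
left -45 [127, 127, 127, 127, 127, 128, 127, 113, 37, 23, 24, 24, 28, 40, 44, 44, 43]
left -20 [142, 125, 124, 125, 124, 125, 125, 112, 36, 26, 23, 25, 27, 39, 46, 43, 43]
left 5 [212, 213, 213, 213, 214, 212, 155, 110, 35, 23, 24, 24, 31, 67, 79, 81, 79]
left 30 [217, 217, 217, 217, 217, 203, -1, -1, -1, -1, -1, -1, -1, -1, -1, -1, -1]
left 45 [-1, -1, -1, -1, -1, -1, -1, -1, -1, -1, -1, -1, -1, -1, -1, -1, -1]
```

Black starts at the same offset at every station on both fences, so both edges are flush. Tz also changed sign when I turned, so the carrier is locked by the fences. I'll even out the push, take off the extra twist, check the stack, then hand in.

send_rows:
  dr:
    - [0,0,-0.3]
    - [0,0,-0.6]
    - [0,0,-0.6]
    - [0,0,-0.6]
    - [0,0,-0.6]
    - [0,0,-0.6]
  dp:
    - [0.05,0.05,0]
    - [0.1,0.1,0]
    - [0.1,0.1,0]
    - [0.1,0.1,0]
    - [0.1,0.1,0]
    - [0.1,0.1,0]
  fingers: [0.6,0.6,0.6,0.6,0.6,0.6]

```text
time_s: 20.92
ee_pos: [0.551, 0.1998, 0.0523]
ee_rot: [-0.0, 0.963, 0.269, -0.002]
contact_force: [-13.6, -8.2, 11.7]
gripper_width: 0.0205
finger_force: 59.7
```

```bash
python3 - <<'E'
from h import *
plan(.5513,.1985,.052,-58.1);ff(); save('wrist','w13')
t=np.radians(-13); ex=np.array([np.cos(t),np.sin(t),0]); ey=np.array([-ex[1],ex[0],0]); s=arm.state()["ee_pos"]
C=np.array([s[0],s[1],.06])+.046*(ex+ey)
for fn in("w8","w13"):
    f=cv2.imread(f"pics/{fn}.png",0); m=(f[:300]<50).astype(np.uint8); n,l,st,ce=cv2.connectedComponentsWithStats(m)
    for i in range(1,n):
        if st[i,4]>8000 and 200<ce[i][0]<430: print(fn,st[i],ce[i])
print("expected",proj("w13",C,True))
E
python3 chk.py w13
```

```text
dp [-0.04  0.12  0.03] dr [-0.07  0.23 -0.65] now [0.551  0.1998 0.0523] yaw -58.7 F [-13.6  -8.2  11.7] w 0.0205 t 20.9167
tester Fx,Fy -11.4 -11.1 Fz 11.7 Tz [-1.54  2.61  0.08]
w8 [  257    90   118   118 10750] [315.45851163 147.94009302]
w13 [  257    90   118   118 10743] [315.42772038 148.05622266]
expected (np.float64(314.7592802004051), np.float64(146.03797165944394))
rear -45 [215, 213, 209, 208, 205, 203, 206, 144, 63, 26, 26, 26, 32, 60, 77, 76, 74]
rear -20 [221, 219, 216, 215, 213, 212, 200, 129, 59, 26, 27, 27, 32, 62, 79, 80, 77]
rear 5 [225, 223, 221, 219, 218, 219, 176, 127, 57, 26, 27, 27, 31, 62, 80, 82, 79]
rear 30 [227, 226, 224, 223, -1, -1, -1, -1, -1, -1, -1, -1, -1, -1, -1, -1, -1]
rear 45 [-1, -1, -1, -1, -1, -1, -1, -1, -1, -1, -1, -1, -1, -1, -1, -1, -1]
left -45 [127, 127, 127, 128, 127, 127, 127, 120, 42, 23, 25, 25, 29, 40, 45, 43, 42]
left -20 [144, 124, 124, 124, 124, 125, 125, 113, 37, 24, 24, 23, 28, 40, 44, 44, 43]
left 5 [211, 212, 213, 213, 213, 212, 151, 111, 36, 24, 24, 23, 33, 68, 81, 81, 80]
left 30 [216, 217, 216, 216, 217, 211, -1, -1, -1, -1, -1, -1, -1, -1, -1, -1, -1]
left 45 [-1, -1, -1, -1, -1, -1, -1, -1, -1, -1, -1, -1, -1, -1, -1, -1, -1]
```

```bash
python3 -c "
from station import arm
print(arm.close_job())"
```

```text
the job is handed in; nothing more can be done
None
```

The job is handed in: the two discs are stacked on the carrier's ring (lower disc measured about 1 mm off centre), and the gripper holds the carrier against both fences at about 11 N each. Camera profiles show both edges parallel to the fences and the stack unmoved by the push, and it finished at about 21 s of the 70 s allowed; the judge's verdict was not shown.

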